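# Rebuild the bearing stack of the seedling turntable

### The job

Put the bearing spacers back on the spindle of the seedling turntable in order of size: the large orange one first, then the medium blue one, then the small white one. The spindle is clamped somewhere along its slot, so feel for it with each spacer, then press the spacer past its rubber ring until it is fully home and level, firmly but without forcing it (no more than about 3 kg of push). Let go of the stack, and leave the worn brown spacer and everything else on the bench where they are.

Things in the scene. Friction and masses are not known exactly. Their poses are not given: they have to be found in the camera images.
- turntable: Drive base of a seedling turntable, platter off, fixed to the bench: green plate 220 x 130 mm, top 14 mm above the bench (all heights here are above the bench). Silver gear motor, to 65 mm, from 90 mm out on the +x side; nothing else near the spindle is higher than 26 mm. Origin: on the bench under the middle of the slot; x along the slot towards the motor, z up.
- slot_middle (a point): Middle of the slot, on the plate's top. The upright steel spindle stands on a foot clamped tight in the slot: its axis is on the base's x axis (y = 0) but anywhere from 10 mm before to 10 mm beyond this point. That setting is not measured and differs each time: see it, or feel for it with the spacer.
- seat_level (a point): Point over the slot's middle at the height of the spindle's seat (34 mm), not on the spindle itself. Spindle, from below: round seat 47 mm across, top at 34; lower journal 32 mm across to a flat shoulder at 51.5; middle journal 22 mm across to a shoulder at 69.5; upper journal 12 mm across to 92; blunt nose, 4 mm across, at 98. Shoulders have 1.2 mm chamfers, 45 degrees.
- tip_level (a point): Point over the slot's middle at the height of the spindle's tip (98 mm). Each journal carries a black rubber O-ring (at 41.5, 59.5, 77.5 mm) standing about 1 mm into its spacer's bore. It holds up a spacer that is only dropped on, yields to a push of roughly 6 to 15 N, then drags with a few newtons until home, and keeps a spacer where it is left.
- spacer_large: The large spacer: orange plastic ring with a shallow groove round it, 60 mm outside, bore 33.5 mm (1.5 mm more than its journal), 18 mm high, about 58 g, lying flat on the bench. Origin: centre of its underside; z up. Home, its underside is 34 mm above the bench, on the spindle's seat, round the lower journal.
- spacer_medium: The medium spacer: blue plastic ring with a shallow groove round it, 50 mm outside, bore 23.5 mm (1.5 mm more than its journal), 18 mm high, about 40 g, lying flat on the bench. Origin: centre of its underside; z up. Home, its underside is 52 mm above the bench, on the large spacer, round the middle journal.
- spacer_small: The small spacer: white plastic ring with a shallow groove round it, 40 mm outside, bore 13.5 mm (1.5 mm more than its journal), 18 mm high, about 25 g, lying flat on the bench. Origin: centre of its underside; z up. Home, its underside is 70 mm above the bench, on the medium spacer, round the upper journal.
- worn_spacer: Worn-out brown spacer, 54 mm outside, 27 mm bore, 12 mm high, lying among the others: not to be used. Origin: centre of its underside.
- thumb_nut: Brass thumb nut, 34 mm across, 20 mm high. Origin: underside, middle. To be left alone.
- grease_tub: Small white grease tub with red lid, 60 mm across, 45 mm high. Origin: underside, middle. To be left alone.
- mister: Green hand mister, 74 mm across, 207 mm high. Origin: underside, middle. To be left alone.
- label_cup: Metal cup of plant labels, 72 mm across, about 130 mm high. Origin: underside, middle. To be left alone.
- wrench: Steel wrench, 160 mm, lying flat. Origin: underside, middle. To be left alone.
- dibber: Wooden dibber, 186 mm long, 30 mm thick, lying. Origin: underside, middle. To be left alone.
Mind the look-alikes: they are no part of the job. Several things look just like the spacer_large: the one meant starts farthest to the robot's left.

How it is judged:
By the outcome, as a careful person would: the job done as asked, in the order asked, and still so for the second after the job is handed in, with the robot touching nothing.
It also fails if it takes over 72 s, if anything falls off the work surface, if the arm or the gripper's body presses on something with over 40 N, if the wrist force passes 120 N, or if a joint passes its speed limit or range.

### The arm

A 6-joint arm with a two-finger parallel gripper is mounted at the origin on the work surface. World frame = base frame: x ahead of the robot, y to its left, z up, the work surface at z = 0. Lengths are in m, angles in rad, forces in N, time in s.
With the tool pointing down it reaches from about 0.325 to 0.75 m from the base axis. Payload 7.6 kg.
Tool frame: the origin (TCP) lies on the centre line of the jaws, within the pads' length; the fingertips stand 11 mm ahead of it and the grasp point (between the pads) lies 8 mm behind it (robot.tip_reach is the distance from the TCP to the fingertips, in m); x points along the fingers, y is the direction in which the jaws open and shut, and the axes are right-handed (so a half turn about x gives the same grasp; the last joint's range is limited). The gripper opens to 85 mm and grips with 20 to 120 N. Pads are 22 mm wide; open, the fingers measure 114 mm over their backs; the gripper's body (76 mm by 85 mm) begins 54 mm behind the grasp point. The pads swing forward as they close: fully open they stand 13 mm farther back than shut.
Start: joints at [-1.324, 0.052, 1.401, -0, 1.689, -0.07], TCP at [0.164, -0.499, 0.203] pointing down, gripper open.
Joint ranges: [-2.9, 2.9], [-0.91, 2.17], [0.12, 2.37], [-1.06, 4.2], [0.26, 2.73], [-2.93, 2.93]. Speed limits (rad/s): [2.57, 2.57, 3.01, 3.14, 3.14, 3.14].

### API

Orientations are given as a 3x3 rotation matrix whose columns are the frame's x, y, z axes.
In Python, from bench import telemetry, vision, sign_off, robot gives the robot as it stands. The module is installed in compiled form; this text tells all that it offers.
- The arm moves only by the shell command python3 -m handwheel 'ROWS' [FORCE]. ROWS is text: rows parted by semicolons, each of 7 numbers parted by spaces: the shift along the tool's x, y, z in mm, then the turn, a rotation vector about the tool's x, y, z in rad, then the finger opening in mm, from 0 to 85.4. A call has exactly 10 rows; each row shifts and turns the commanded pose from where the row before left it, along the tool's axes as they then stand; what a row does not reach is not made up. A row lasts 1/10 s, in which the tool goes at most 50 mm and 8.59 degrees, less where a joint would pass 70% of its speed; a pose out of reach is approached as far as the arm can. A call is refused whole if a number of a shift passes 50 or a number of a turn 0.15, either way. A call with a gripper value outside its range is refused whole. The fingers move at their own pace and stop on an object; FORCE is the grip in N (left out, the last holds). Time passes only in rows, so rows that do not move let the fingers close, or fill a call up. It gives the time, the measured TCP pose, the force and the opening at its end, in the units of the state.
- telemetry.observe(): the state, without advancing time (a new reading comes with each control period).
- vision.grab_frame(name): name is "side" or "top" or "wrist"; returns (picture, depth): 420x560x3 uint8, red, green, blue; 420x560 float32, m along the optical axis (not along the pixel's ray), 0 where there is no reading.
- vision.camera_model(name): a dict with "mtx" (3x3 intrinsics, pixels), "distortion" ([k1, k2, p1, p2, k3] as OpenCV has them; the pictures are not rectified), "cam_to_world" (4x4, takes a point from camera to world coordinates). Camera axes: x right, y up, looking along -z (the intrinsics and any distortion apply to the point x, -y, -z); pixel columns grow to the right and rows downward; lengths in m; the calibration is good to about 2 mm. A picture is of the moment at which its call begins: read the wrist's pose just before it. camera_model takes no time and is no camera call; for the wrist camera it gives the pose at the moment of the call.
- sign_off(): hands the job in, once; it reports no verdict.
The state is a dict: "time_s": time; "joint_pos": joint angles; "dq": joint speeds; "joint_torque": joint torques, N m; "tool_pos": TCP position; "orientation": TCP orientation; "ft_force": force on the tool from outside, world axes, zero at the start; "torque": the same for the moment, N m; "gripper_width": finger opening in m.
Only numpy, scipy, OpenCV 4.12 (cv2) and the standard library are available. Lean on these libraries where they do the work, as an engineer would, in place of code of your own. Each camera call takes 0.05 s, during which the arm holds its last target. There are 200 camera calls.

## Working session

There is one attempt and no reset: what is moved stays moved. The work goes in short steps, Python scripts to look and compute and a shell command to move; the robot and the scene stay as the last step left them, time stands still between calls to the robot, and variables do not carry over. Pictures are saved under pics/ and viewed, about 8 in all and at most 12, crops included, and the job is handed in when it is done.

```bash
mkdir -p pics; cat > h.py <<'E'
import numpy as np,cv2
from bench import telemetry,vision,robot
def grab(n):
    m=vision.camera_model(n); p,d=vision.grab_frame(n); return p,d,m
def world(u,v,z,m,d=None):
    K=np.array(m["mtx"],float);D=np.array(m["distortion"],float);T=np.array(m["cam_to_world"])
    q=cv2.undistortPoints(np.array([[[u,v]]],float),K,D)[0,0]
    r=np.array([q[0],-q[1],-1.]); 
    if d is not None: return T[:3,:3]@(r*d)+T[:3,3]
    r=T[:3,:3]@r; return T[:3,3]+r*(z-T[2,3])/r[2]
def cloud(d,m):
    K=np.array(m["mtx"],float);D=np.array(m["distortion"],float);T=np.array(m["cam_to_world"])
    h,w=d.shape;uv=np.stack(np.meshgrid(np.arange(w),np.arange(h)),-1).reshape(-1,1,2).astype(float)
    q=cv2.undistortPoints(uv,K,D)[:,0]
    r=np.c_[q[:,0],-q[:,1],-np.ones(len(q))]*d.reshape(-1,1)
    return (r@T[:3,:3].T+T[:3,3]).reshape(h,w,3)
E
python3 - <<'E'
from h import *
for n in("top","side"):
    p,d,m=grab(n); np.savez(n,p=p,d=d); cv2.imwrite(f"pics/{n}1.png",p[:,:,::-1]); print(n,np.round(m["cam_to_world"],3).tolist(),np.round(m["mtx"],1).tolist(),m["distortion"],(d>0).mean())
s=telemetry.observe();print(s["time_s"],s["tool_pos"],np.round(s["orientation"],3).tolist())
E
```

```text
top [[-0.015, 0.981, -0.193, 0.321], [-1.0, -0.017, -0.008, -0.024], [-0.011, 0.193, 0.981, 1.079], [0.0, 0.0, 0.0, 1.0]] [[409.6, 0.0, 279.4], [0.0, 409.6, 208.5], [0.0, 0.0, 1.0]] [-0.00981671  0.          0.          0.          0.        ] 0.9960884353741497
side [[0.834, 0.271, -0.48, -0.284], [-0.551, 0.445, -0.706, -1.167], [0.022, 0.853, 0.521, 0.925], [0.0, 0.0, 0.0, 1.0]] [[507.0, 0.0, 280.4], [0.0, 507.0, 207.8], [0.0, 0.0, 1.0]] [-0.11116948  0.          0.          0.          0.        ] 0.9960969387755102
0.1 [ 0.16350704 -0.49857353  0.20226218] [[-0.0, 0.312, -0.95], [0.001, -0.95, -0.312], [-1.0, -0.001, -0.0]]
```

View pics/top1.png

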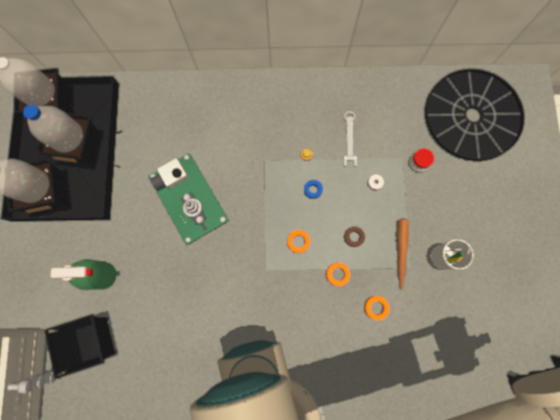

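View pics/side1.png

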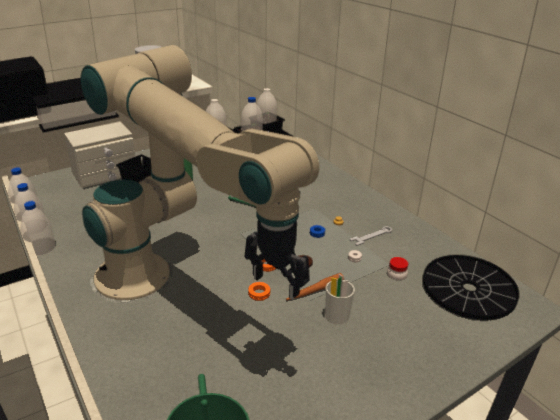

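The top view shows three orange rings, at (299,241), (339,274) and (377,308). Image left is the robot's left (+y), so (299,241) is the one meant. Blue is at (313,189), white at (376,182), the worn brown at (354,236), the spindle near (193,207) and the motor near (170,172). Next I'll measure these and check one enlarged crop.

```bash
python3 - <<'E'
from h import *
z=np.load("top.npz");p,d=z["p"],z["d"];m=vision.camera_model("top")
P=cloud(d,m)
hsv=cv2.cvtColor(p,cv2.COLOR_RGB2HSV)
def ring(name,u,v,h,R):
    # points at top height near ring
    w=world(u,v,h,m)
    best=None
    M=(abs(P[...,2]-h)<.006)&(np.hypot(P[...,0]-w[0],P[...,1]-w[1])<R*1.25)
    Q=P[M]
    pts=np.argwhere(M)[:,::-1].astype(np.float32)
    c,r=cv2.minEnclosingCircle(np.array(Q[:,:2]*1000,np.float32))
    print(name,np.round(w,4),"cloud",np.round(c,1),"r",round(r,1),"z",np.round(np.median(Q[:,2]),4),len(Q))
for a in [("orangeL",299,241,.018,.03),("or2",339,274,.018,.03),("or3",377,308,.018,.03),("blue",313.5,189,.018,.025),("white",376,182,.018,.02),("brown",354.5,236.5,.012,.027),("nut",307,154,.02,.017)]: ring(*a)
# plate
c=world(190,200,.014,m)
near=np.hypot(P[...,0]-c[0],P[...,1]-c[1])<.16
G=(hsv[...,0]>50)&(hsv[...,0]<90)&(hsv[...,1]>90)&near&(P[...,2]<.02)&(P[...,2]>.006)
rr=cv2.minAreaRect((P[G][:,:2]*1000).astype(np.float32));print("plate",rr, cv2.boxPoints(rr).round(1).tolist())
H=near&(P[...,2]>.075);print("tip",P[H].mean(0) if H.any() else None,H.sum(),P[near][:,2].max())
for zz in(.03,.045,.055,.06,.066):
    S=near&(abs(P[...,2]-zz)<.004);print(zz,S.sum(),np.round(P[S].mean(0),4))
K=cv2.resize(p[130:330,140:400],None,fx=3,fy=3,interpolation=cv2.INTER_CUBIC)
cv2.imwrite("pics/crop1.png",K[:,:,::-1])
E
```

```text
orangeL [ 0.4431 -0.0648  0.018 ] cloud [443.9 -63.7] r 30.0 z 0.0167 284
or2 [ 0.3567 -0.165   0.018 ] cloud [ 357.3 -163.4] r 29.8 z 0.0167 293
or3 [ 0.2706 -0.2568  0.018 ] cloud [ 271.3 -258.3] r 30.1 z 0.0164 317
blue [ 0.5813 -0.1069  0.018 ] cloud [ 584.1 -105.9] r 25.0 z 0.0169 211
white [ 0.5975 -0.2741  0.018 ] cloud [ 600.1 -274.1] r 20.2 z 0.0168 156
brown [ 0.4531 -0.2104  0.012 ] cloud [ 454.7 -210.3] r 27.1 z 0.011 255
nut [ 0.6785 -0.0922  0.02  ] cloud [683.4 -90.2] r 11.8 z 0.0189 53
plate ((564.0272827148438, 230.06512451171875), (214.3743133544922, 123.3509292602539), 29.944225311279297) [[440.3999938964844, 230.0], [501.8999938964844, 123.0999984741211], [687.7000122070312, 230.10000610351562], [626.0999755859375, 337.0]]
tip [0.53354467 0.21152382 0.08847358] 30 0.09757539648001767
0.03 124 [0.5489 0.2234 0.031 ]
0.045 468 [0.6163 0.2729 0.046 ]
0.055 33 [0.5752 0.2316 0.0544]
0.06 60 [0.5989 0.238  0.0609]
0.066 87 [0.5881 0.2346 0.0654]
```

View pics/crop1.png

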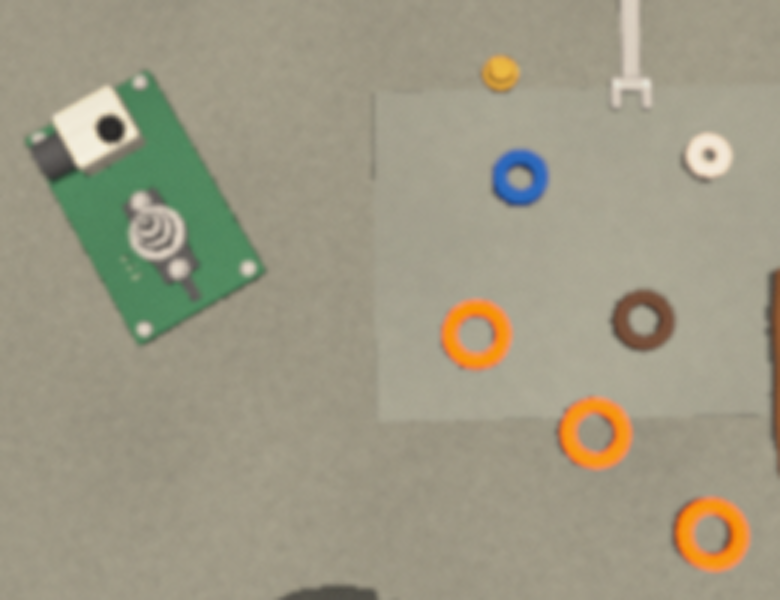

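The crop confirms it. The left orange ring, crop (477,334), is the real large spacer; the look-alikes are at crop (596,433) and (712,534). The spindle's nose is near crop (153,230). Its clouds fit the given sizes (r = 30, 25 and 20 mm), so I'm setting out.

```bash
python3 -m handwheel '0 -27 -33 0 0 0 85;0 -27 -33 0 0 0 85;0 -27 -33 0 0 0 85;0 -27 -33 0 0 0 85;0 -27 -34 0 0 0 85;0 -27 -34 0 0 0 85;0 -27 -34 0 0 0 85;0 -27 -34 0 0 0 85;0 -27 -34 0 0 0 85;0 -27 -34 0 0 0 85' 30
python3 -m handwheel '0 -27 -33 0 0 0 85;0 -28 -33 0 0 0 85;0 0 0 0 0 0 85;0 0 0 0 0 0 85;0 0 0 0 0 0 85;0 0 0 0 0 0 85;0 0 0 0 0 0 85;0 0 0 0 0 0 85;0 0 0 0 0 0 85;0 0 0 0 0 0 85'
python3 - <<'E'
from h import *
print(telemetry.observe())
p,d,m=grab("wrist"); np.savez("w1",p=p,d=d,T=m["cam_to_world"]); cv2.imwrite("pics/w1.png",p[:,:,::-1]); print(np.round(m["cam_to_world"],3),m["mtx"],m["distortion"],robot.tip_reach,[a for a in dir(robot) if a[0]!='_'])
E
```

```text
time_s: 1.1
tool_pos: [0.3993, -0.1359, 0.2028]
orientation: [[-0.0, 0.312, -0.95], [-0.0, -0.95, -0.312], [-1.0, 0.0, 0.0]]
ft_force: [1.9, -1.9, -0.1]
gripper_width: 0.085
time_s: 2.1
tool_pos: [0.4443, -0.065, 0.203]
orientation: [[0.0, 0.311, -0.95], [-0.0, -0.95, -0.311], [-1.0, 0.0, -0.0]]
ft_force: [0.3, -0.2, -0.5]
gripper_width: 0.0851
{'time_s': 2.1, 'joint_pos': array([-2.27504200e-01, -1.65741100e-01,  1.61001101e+00, -6.85553663e-05,
        1.69718916e+00,  1.02687368e+00]), 'dq': array([ 0.00407789,  0.00322298, -0.00057496, -0.00090266, -0.00133767,
       -0.0014039 ]), 'joint_torque': array([-7.76716112e-02, -2.93889266e+01, -3.60558701e+01, -3.42602980e-03,
        4.45724972e-04, -9.43922241e-04]), 'tool_pos': array([ 0.44427837, -0.06500146,  0.20303035]), 'orientation': array([[ 1.14800315e-04,  3.11156584e-01, -9.50358652e-01],
       [-9.63849544e-05, -9.50358650e-01, -3.11156596e-01],
       [-9.99999989e-01,  1.27321150e-04, -7.91106591e-05]]), 'ft_force': array([ 0.34636233, -0.1983372 , -0.52255053]), 'torque': array([-0.04271423,  0.01967688,  0.01331408]), 'gripper_width': 0.08507959514078972}
[[ 0.311  0.905  0.292  0.52 ]
 [-0.951  0.295  0.096 -0.039]
 [ 0.    -0.307  0.952  0.374]
 [ 0.     0.     0.     1.   ]] [[355.35082548   0.         288.12994107]
 [  0.         355.35082548 213.55474108]
 [  0.           0.           1.        ]] [-0.02138836  0.          0.          0.          0.        ] 0.011 ['PlanningError', 'tip_reach']
```

View pics/w1.png

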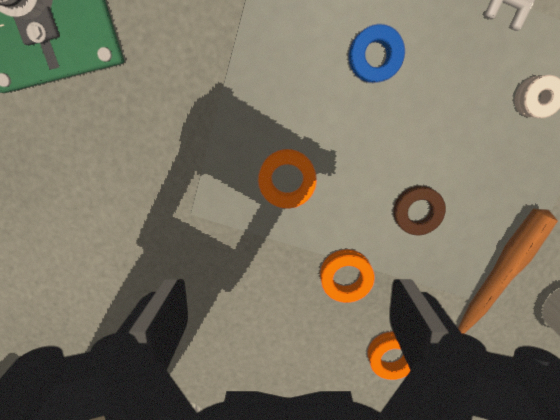

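The wrist view shows the orange ring under the tool at (288,179), blue at (377,53), white at (540,96) and brown at (419,210). I'll measure from here.

```bash
cat >> h.py <<'E'
def ringfit(P,w,h,R,tol=.004):
    M=(abs(P[...,2]-h)<tol)&(np.hypot(P[...,0]-w[0],P[...,1]-w[1])<R*1.3)
    Q=P[M]; c,r=cv2.minEnclosingCircle(np.array(Q[:,:2]*1000,np.float32))
    return np.round(c,1),round(r,1),np.round(np.median(Q[:,2])*1000,1),len(Q)
def axes(v,s):  # world vector -> tool axes
    return np.array(s["orientation"]).T@np.array(v)
E
python3 - <<'E'
from h import *
z=np.load("w1.npz");m=vision.camera_model("wrist");m["cam_to_world"]=z["T"];P=cloud(z["d"],m)
for n,c,h,R in[("or",(.444,-.064),.018,.03),("blue",(.584,-.106),.018,.025),("white",(.6,-.274),.018,.02)]: print(n,ringfit(P,c,h,R))
print(np.round(axes([.444,-.064,0]-telemetry.observe()["tool_pos"],telemetry.observe())*1000,1))
E
```

```text
or (array([444.1, -63.3]), 30.1, np.float64(18.0), 1836)
blue (array([ 583.8, -105.3]), 25.4, np.float64(18.1), 1992)
white (array([ 600., -273.]), 20.3, np.float64(18.0), 1194)
[203.  -1.  -0.]
```

```bash
python3 -m handwheel '40 -1.6 -0.3 0 0 0 85;40 0 0 0 0 0 85;40 0 0 0 0 0 85;35 0 0 0 0 0 80;22 0 0 0 0 0 75;12 0 0 0 0 0 72;0 0 0 0 0 0 70;0 0 0 0 0 0 50;0 0 0 0 0 0 50;0 0 0 0 0 0 50' 25
python3 -m handwheel '0 0 0 0 0 0 50;0 0 0 0 0 0 50;0 0 0 0 0 0 74;0 0 0 0 0 0 74;0 0 0 0 0 0 74;0 0 0 -0.15 0 0 74;0 0 0 -0.15 0 0 74;0 0 0 -0.15 0 0 74;0 0 0 -0.15 0 0 74;0 0 0 -0.15 0 0 74'
python3 -m handwheel '0 0 0 -0.15 0 0 74;0 0 0 -0.15 0 0 74;0 0 0 -0.15 0 0 74;0 0 0 -0.15 0 0 74;0 0 0 -0.15 0 0 74;0 0 0 -0.07 0 0 74;0 0 0 0 0 0 74;0 0 0 0 0 0 50;0 0 0 0 0 0 50;0 0 0 0 0 0 50' 60
python3 -m handwheel '0 0 0 0 0 0 50;0 0 0 0 0 0 50;0 0 0 0 0 0 50;0 0 0 0 0 0 50;-30 0 0 0 0 0 50;-50 0 0 0 0 0 50;-50 0 0 0 0 0 50;-30 0 0 0 0 0 50;0 0 0 0 0 0 50;0 0 0 0 0 0 50'
```

```text
time_s: 3.15
tool_pos: [0.445, -0.0634, 0.0153]
orientation: [[0.002, 0.312, -0.95], [-0.001, -0.95, -0.312], [-1.0, 0.001, -0.002]]
ft_force: [0.5, 0.1, 0.6]
gripper_width: 0.0499
time_s: 4.15
tool_pos: [0.4441, -0.0632, 0.0139]
orientation: [[-0.0, 0.879, -0.478], [-0.0, -0.478, -0.879], [-1.0, -0.0, 0.0]]
ft_force: [-0.8, 0.1, 0.4]
gripper_width: 0.0743
time_s: 5.15
tool_pos: [0.4441, -0.0632, 0.014]
orientation: [[0.0, 0.951, 0.31], [-0.0, 0.31, -0.951], [-1.0, -0.0, 0.0]]
ft_force: [-0.6, -0.1, -0.4]
gripper_width: 0.05
time_s: 6.15
tool_pos: [0.4442, -0.0632, 0.174]
orientation: [[0.001, 0.951, 0.311], [-0.0, 0.311, -0.951], [-1.0, 0.001, 0.001]]
ft_force: [-0.2, -1.0, -1.3]
gripper_width: 0.0501
```

The width reads exactly 50, so the ring probably wasn't caught. I'll look.

```bash
python3 - <<'E'
from h import *
p,d,m=grab("wrist"); np.savez("w2",p=p,d=d,T=m["cam_to_world"]); cv2.imwrite("pics/w2.png",p[:,:,::-1])
P=cloud(d,m);print(ringfit(P,(.444,-.064),.018,.03))
# fingertip depth: lowest points of the black fingers
s=telemetry.observe();t=s["tool_pos"]
Q=(P.reshape(-1,3)-t)@s["orientation"]*1000
g=Q[(abs(Q[:,0])<40)&(abs(Q[:,1])<70)&(abs(Q[:,2])<40)&(d.reshape(-1)>0)]
print(len(g),np.percentile(g,[0,50,90,99,100],axis=0).round(1) if len(g) else 0)
E
```

```text
(array([444.1, -62.6]), 30.2, np.float64(18.1), 2161)
395 [[-40.  -35.7 -12.4]
 [-37.4 -23.6  -6.6]
 [-34.2  29.4   5.8]
 [-32.4  35.9   9.6]
 [-31.7  37.5  10.1]]
```

View pics/w2.png

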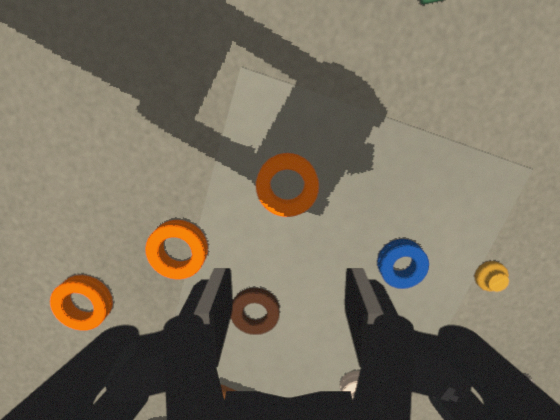

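```bash
python3 - <<'E'
from h import *
s=telemetry.observe();z=np.load("w2.npz");m=vision.camera_model("wrist");m["cam_to_world"]=z["T"];d=z["d"]
R=s["orientation"];t=s["tool_pos"];T=z["T"]
print("cam in tool",(R.T@(T[:3,3]-t)*1000).round(1))
P=cloud(d,m)
for u,v in[(222,272),(214,272),(224,275),(228,272),(350,272),(357,272),(362,272),(366,272),(215,300),(370,300)]:
    print(u,v,round(float(d[v,u]),3),(R.T@(P[v,u]-t)*1000).round(1), (R.T@(P[v,u]-T[:3,3])/ (R.T@(P[v,u]-T[:3,3]))[0]).round(3))
E
```

```text
cam in tool [-172.2    0.9  -79.9]
222 272 0.147 [-40.2 -26.2 -11.6] [ 1.    -0.205  0.517]
214 272 0.147 [-39.7 -29.6 -11.4] [ 1.    -0.23   0.517]
224 275 0.144 [-43.1 -24.9 -11.8] [ 1.    -0.199  0.528]
228 272 0.147 [-39.8 -23.8 -11.4] [ 1.    -0.186  0.517]
350 272 0.146 [-40.7  26.6 -11.8] [1.    0.196 0.518]
357 272 0.147 [-40.1  29.6 -11.5] [1.    0.218 0.518]
362 272 0.146 [-40.6  31.6 -11.7] [1.    0.234 0.518]
366 272 0.382 [171.6  85.5  98.2] [1.    0.246 0.518]
215 300 0.126 [-61.6 -25.  -11.6] [ 1.    -0.233  0.617]
370 300 0.127 [-61.5  30.3 -11.4] [1.    0.266 0.619]
```

The wrist depth puts the fingertips about 32 mm *behind* the reported TCP, not 11 mm ahead of it. That explains the miss. I'll check it independently with the side camera before going lower.

```bash
python3 - <<'E'
from h import *
s=telemetry.observe();t=s["tool_pos"];R=s["orientation"]
for n in("side","top"):
    p,d,m=grab(n);P=cloud(d,m);Q=((P-t)@R)*1000
    M=(d>0)&(abs(Q[...,1])<60)&(abs(Q[...,2])<16)&(Q[...,0]>-120)&(Q[...,0]<60)
    h,e=np.histogram(Q[M][:,0],bins=np.arange(-120,61,10));print(n,dict(zip(e[:-1].tolist(),h.tolist())))
    if n=="side":
        q=Q[M&(Q[...,0]<0)];q=q[q[:,0]>-50];print(q[np.argsort(-q[:,0])][:12].round(1).tolist())
        ij=np.argwhere(M);a,b=ij.min(0),ij.max(0);print(a,b)
        c=p[max(a[0]-40,0):b[0]+60,max(a[1]-40,0):b[1]+60];c=cv2.resize(c,None,fx=3,fy=3);print(c.shape);cv2.imwrite("pics/side2.png",c[:590,:790,::-1])
E
```

```text
side {-120: 54, -110: 59, -100: 44, -90: 75, -80: 47, -70: 43, -60: 45, -50: 43, -40: 28, -30: 0, -20: 0, -10: 0, 0: 0, 10: 0, 20: 0, 30: 0, 40: 0, 50: 0}
[[-31.1, 25.1, -7.8], [-32.3, -32.4, 4.6], [-33.5, -32.3, 8.2], [-33.6, -31.6, 0.1], [-33.9, 26.0, -8.6], [-34.5, -34.8, -1.1], [-34.9, 25.5, 3.3], [-35.2, 30.9, 10.5], [-35.4, 19.7, 7.9], [-36.1, 19.8, 0.2], [-36.2, 27.6, -10.0], [-36.2, 25.6, -12.2]]
[151 259] [187 291]
(408, 396, 3)
top {-120: 5, -110: 7, -100: 8, -90: 27, -80: 8, -70: 1, -60: 0, -50: 0, -40: 1, -30: 0, -20: 0, -10: 0, 0: 0, 10: 0, 20: 0, 30: 0, 40: 0, 50: 0}
```

View pics/side2.png

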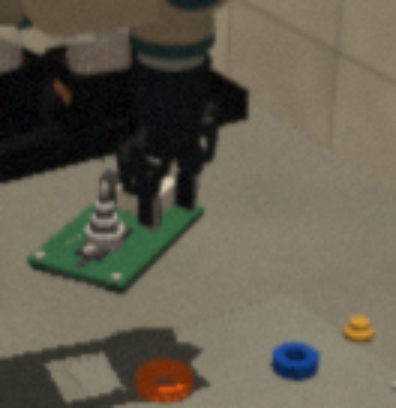

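Both cameras agree: at 50 mm opening the tips stand about 31 mm behind the reported TCP, a 42 mm offset from the text. I'll use the measured value, descend in stages and watch the force.

```bash
python3 -m handwheel '45 0 0 0 0 0 78;50 0 0 0 0 0 78;45 0 0 0 0 0 78;30 0 0 0 0 0 78;12 0 0 0 0 0 75;8 0 0 0 0 0 72;3 0 0 0 0 0 70;3 0 0 0 0 0 70;0 0 0 0 0 0 70;0 0 0 0 0 0 70' 25
python3 -m handwheel '2 0 0 0 0 0 70;2 0 0 0 0 0 70;2 0 0 0 0 0 70;0 0 0 0 0 0 70;0 0 0 0 0 0 50;0 0 0 0 0 0 50;0 0 0 0 0 0 50;0 0 0 0 0 0 50;0 0 0 0 0 0 50;0 0 0 0 0 0 50'
```

```text
time_s: 7.3
tool_pos: [0.4448, -0.0634, -0.0211]
orientation: [[0.002, 0.95, 0.311], [-0.0, 0.311, -0.95], [-1.0, 0.001, 0.001]]
ft_force: [-0.2, 0.4, 0.0]
gripper_width: 0.0701
time_s: 8.3
tool_pos: [0.4442, -0.0633, -0.0277]
orientation: [[0.0, 0.95, 0.311], [-0.0, 0.311, -0.95], [-1.0, 0.0, 0.0]]
ft_force: [-2.0, -0.2, 5.5]
gripper_width: 0.0588
```

```bash
python3 -m handwheel '-1.5 0 0 0 0 0 50;0 0 0 0 0 0 73;0 0 0 0 0 0 73;0 0 0 0.15 0 0 73;0 0 0 0.15 0 0 73;0 0 0 0.15 0 0 73;0 0 0 0.15 0 0 73;0 0 0 0.15 0 0 73;0 0 0 0.15 0 0 73;0 0 0 0.15 0 0 73' 25
python3 -m handwheel '0 0 0 0.15 0 0 73;0 0 0 0.15 0 0 73;0 0 0 0.15 0 0 73;0 0 0 0.07 0 0 73;0 0 0 0 0 0 50;0 0 0 0 0 0 50;0 0 0 0 0 0 50;0 0 0 0 0 0 50;0 0 0 0 0 0 50;0 0 0 0 0 0 50' 60
python3 -m handwheel '-20 0 0 0 0 0 50;-40 0 0 0 0 0 50;-50 0 0 0 0 0 50;-40 0 0 0 0 0 50;-20 0 0 0 0 0 50;0 0 0 0 0 0 50;0 0 0 0 0 0 50;0 0 0 0 0 0 50;0 0 0 0 0 0 50;0 0 0 0 0 0 50'
python3 - <<'E'
from h import *
s=telemetry.observe();t=s["tool_pos"];R=s["orientation"];print(s["joint_pos"].round(2))
p,d,m=grab("wrist");np.savez("w3",p=p,d=d,T=m["cam_to_world"]);P=cloud(d,m)
hsv=cv2.cvtColor(p,cv2.COLOR_RGB2HSV);O=(hsv[...,0]<16)&(hsv[...,1]>180)&(d>0)&(d<.25)
Q=((P-t)@R*1000)[O]; print(len(Q),np.percentile(Q,[0,5,50,95,100],axis=0).round(1))
T=Q[abs(Q[:,0]-np.percentile(Q[:,0],5))<2.5]; print("top face",len(T),cv2.minEnclosingCircle(T[:,1:].astype(np.float32)))
M=(P[...,2]>.02)&(np.hypot(P[...,0]-.535,P[...,1]-.212)<.06)&(d>.2);print("spindle seen",M.sum())
E
```

```text
time_s: 9.3
tool_pos: [0.4441, -0.0632, -0.0267]
orientation: [[-0.0, 0.738, -0.674], [-0.0, -0.674, -0.738], [-1.0, -0.0, 0.0]]
ft_force: [0.4, -0.0, 0.2]
gripper_width: 0.0728
time_s: 10.3
tool_pos: [0.4444, -0.0633, -0.0258]
orientation: [[0.001, 0.314, -0.95], [-0.0, -0.95, -0.314], [-1.0, 0.0, -0.0]]
ft_force: [-3.4, -0.3, 6.0]
gripper_width: 0.0575
time_s: 11.3
tool_pos: [0.4436, -0.0631, 0.1423]
orientation: [[-0.002, 0.312, -0.95], [0.0, -0.95, -0.312], [-1.0, -0.001, 0.002]]
ft_force: [-0.2, 0.4, -0.9]
gripper_width: 0.0575
[-0.22 -0.14  1.71 -0.    1.58  1.03]
12717 [[-116.1  -30.   -31.3]
 [ -44.8  -25.2  -29.3]
 [ -43.7   -1.1   -3.9]
 [ -31.7   23.2   21.6]
 [ -26.4   44.    28.5]]
top face 9742 ((-0.5563681721687317, -1.1097080707550049), 30.34958267211914)
spindle seen 161
```

Gripped and lifted: width 57.5, ring top face r = 30.3, centred in the jaws to about 1 mm. Now to a viewpoint beside the spindle.

```bash
python3 -m handwheel '0 -39 -12 0 0 0 50;0 -39 -12 0 0 0 50;0 -39 -12 0 0 0 50;0 -39 -12 0 0 0 50;0 -39 -12 0 0 0 50;0 -38 -11 0 0 0 50;0 0 0 0 0 0 50;0 0 0 0 0 0 50;0 0 0 0 0 0 50;0 0 0 0 0 0 50'
cat > sp.py <<'E'
from h import *
def spindle(P,d,c=(.534,.212)):
    out={}
    for nm,h,R in[("seat",.034,.0235),("sh1",.0515,.0148),("sh2",.0695,.0098),("tip",.097,.004)]:
        M=(d>.2)&(abs(P[...,2]-h)<.0025)&(np.hypot(P[...,0]-c[0],P[...,1]-c[1])<.04)
        Q=P[M][:,:2]*1000
        if len(Q)<3: continue
        cc,r=cv2.minEnclosingCircle(Q.astype(np.float32));out[nm]=(np.round(cc,1),round(r,1),len(Q))
    return out
E
python3 - <<'E'
from sp import *
s=telemetry.observe();print(s["tool_pos"])
p,d,m=grab("wrist");np.savez("w4",p=p,d=d,T=m["cam_to_world"]);P=cloud(d,m);cv2.imwrite("pics/w4.png",p[:,:,::-1])
print("wrist",spindle(P,d))
z=np.load("top.npz");print("top",spindle(cloud(z["d"],vision.camera_model("top")),z["d"]))
E
```

```text
time_s: 12.35
tool_pos: [0.4392, 0.1792, 0.1434]
orientation: [[0.0, 0.31, -0.951], [-0.0, -0.951, -0.31], [-1.0, 0.0, 0.0]]
ft_force: [0.3, -0.1, -1.5]
gripper_width: 0.0574
[0.43920949 0.17924315 0.14341595]
wrist {'seat': (array([535. , 213.9]), 23.6, 1425), 'sh1': (array([535.1, 213.9]), 16.0, 625), 'sh2': (array([534.9, 213.9]), 11.1, 481), 'tip': (array([534.9, 213.8]), 4.0, 90)}
top {'seat': (array([535.1, 213. ]), 23.7, 82), 'sh1': (array([534.9, 212.9]), 15.6, 31), 'sh2': (array([534.4, 212.6]), 10.6, 19), 'tip': (array([535.1, 212.4]), 2.6, 5)}
```

View pics/w4.png

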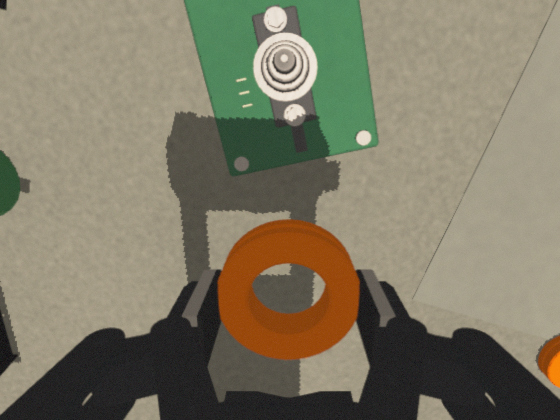

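The wrist view shows the held ring at (288,290) and the spindle nose at (284,60). The wrist puts the spindle at (535.0, 213.9), and the top camera agrees to 1 mm. Moving over it and down to just above the lower shoulder.

```bash
python3 -m handwheel '0 -0.7 -25 0 0 0 50;0 -1 -40 0 0 0 50;0 -1 -35.5 0 0 0 50;0 0 0 0 0 0 50;0 0 0 0 0 0 50;20 0 0 0 0 0 50;20 0 0 0 0 0 50;10 0 0 0 0 0 50;0 0 0 0 0 0 50;0 0 0 0 0 0 50'
python3 -m handwheel '15 0 0 0 0 0 50;15 0 0 0 0 0 50;15 0 0 0 0 0 50;10 0 0 0 0 0 50;5 0 0 0 0 0 50;3 0 0 0 0 0 50;0 0 0 0 0 0 50;0 0 0 0 0 0 50;0 0 0 0 0 0 50;0 0 0 0 0 0 50'
cat > rel.py <<'E'
from h import *
def rel(hue=(0,16),save=None,smin=180):
    s=telemetry.observe();t=s["tool_pos"];R=s["orientation"]
    p,d,m=grab("wrist");Q=(cloud(d,m)-t)@R*1000;hsv=cv2.cvtColor(p,cv2.COLOR_RGB2HSV)
    if save: cv2.imwrite(save,p[:,:,::-1])
    O=(hsv[...,0]>=hue[0])&(hsv[...,0]<=hue[1])&(hsv[...,1]>smin)&(d>0)&(abs(Q[...,1])<40)&(abs(Q[...,2])<40)&(abs(Q[...,0])<60)
    q=Q[O];x=np.percentile(q[:,0],10);T=q[abs(q[:,0]-x)<2.5]
    print("ring",x.round(1),cv2.minEnclosingCircle(T[:,1:].astype(np.float32)),"z tcp",t[2].round(4))
    for nm,h in[("sh1",.0515),("sh2",.0695),("upper",.085),("cone",.095),("tip",.098)]:
        xx=(t[2]-h)*1000
        M=(d>0)&~O&(hsv[...,1]<90)&(hsv[...,2]>70)&(abs(Q[...,0]-xx)<2)&(np.hypot(Q[...,1],Q[...,2])<18)
        if M.sum()>3: print(nm,M.sum(),cv2.minEnclosingCircle(Q[M][:,1:].astype(np.float32)))
E
python3 -c "
from rel import *
rel(save='pics/w5.png')"
```

```text
time_s: 13.4
tool_pos: [0.5338, 0.2141, 0.0947]
orientation: [[0.001, 0.311, -0.95], [0.0, -0.95, -0.311], [-1.0, 0.0, -0.001]]
ft_force: [-0.2, 0.6, -0.2]
gripper_width: 0.057
time_s: 14.4
tool_pos: [0.5339, 0.2143, 0.031]
orientation: [[0.001, 0.312, -0.95], [0.0, -0.95, -0.312], [-1.0, 0.0, -0.001]]
ft_force: [0.0, -0.9, -1.2]
gripper_width: 0.0574
ring -44.5 ((-1.2218855619430542, -1.235337257385254), 30.090023040771484) z tcp 0.031
sh1 129 ((0.38208818435668945, 2.269089937210083), 15.487326622009277)
sh2 1007 ((0.5331717133522034, -1.3365145921707153), 11.151440620422363)
upper 173 ((0.3419508934020996, -2.120126724243164), 5.857078552246094)
cone 297 ((0.3765532672405243, -2.0575718879699707), 4.7528276443481445)
tip 197 ((0.6005299091339111, -1.8482766151428223), 3.3467788696289062)
```

The ring sits about 1.4 mm off the spindle in tool y. I'll correct that and lower gently to just above the O-ring.

```bash
python3 -m handwheel '0 1.3 0 0 0 0 50;0 0 0 0 0 0 50;2 0 0 0 0 0 50;2 0 0 0 0 0 50;1 0 0 0 0 0 50;1 0 0 0 0 0 50;1 0 0 0 0 0 50;0 0 0 0 0 0 50;0 0 0 0 0 0 50;0 0 0 0 0 0 50'
python3 -m handwheel '1 0 0 0 0 0 50;1 0 0 0 0 0 50;1 0 0 0 0 0 50;0 0 0 0 0 0 50;0 0 0 0 0 0 50;0 0 0 0 0 0 50;0 0 0 0 0 0 50;0 0 0 0 0 0 50;0 0 0 0 0 0 50;0 0 0 0 0 0 50'
```

```text
time_s: 15.45
tool_pos: [0.5341, 0.2129, 0.0235]
orientation: [[0.0, 0.312, -0.95], [-0.0, -0.95, -0.312], [-1.0, 0.0, -0.0]]
ft_force: [0.2, -0.0, -1.2]
gripper_width: 0.0573
time_s: 16.45
tool_pos: [0.5341, 0.2129, 0.0205]
orientation: [[0.0, 0.312, -0.95], [-0.0, -0.95, -0.312], [-1.0, 0.0, -0.0]]
ft_force: [-0.4, -0.1, -0.4]
gripper_width: 0.0573
```

Past the shoulder with no load. Pressing through the O-ring.

```bash
python3 -m handwheel '1 0 0 0 0 0 50;1 0 0 0 0 0 50;1 0 0 0 0 0 50;1 0 0 0 0 0 50;1 0 0 0 0 0 50;1 0 0 0 0 0 50;0 0 0 0 0 0 50;0 0 0 0 0 0 50;0 0 0 0 0 0 50;0 0 0 0 0 0 50'
python3 -m handwheel '1 0 0 0 0 0 50;1 0 0 0 0 0 50;1 0 0 0 0 0 50;0.5 0 0 0 0 0 50;0.5 0 0 0 0 0 50;0.5 0 0 0 0 0 50;0 0 0 0 0 0 50;0 0 0 0 0 0 50;0 0 0 0 0 0 50;0 0 0 0 0 0 50'
```

```text
time_s: 17.45
tool_pos: [0.5349, 0.2131, 0.0159]
orientation: [[0.002, 0.311, -0.95], [0.001, -0.95, -0.311], [-1.0, 0.0, -0.002]]
ft_force: [-1.0, -0.1, 6.4]
gripper_width: 0.0576
time_s: 18.45
tool_pos: [0.5351, 0.2132, 0.0114]
orientation: [[0.003, 0.311, -0.95], [0.001, -0.95, -0.311], [-1.0, 0.0, -0.003]]
ft_force: [0.1, -1.6, 6.7]
gripper_width: 0.0571
```

```bash
python3 -m handwheel '1 0 0 0 0 0 50;0.5 0 0 0 0 0 50;0.5 0 0 0 0 0 50;0.5 0 0 0 0 0 50;0.5 0 0 0 0 0 50;0 0 0 0 0 0 50;0 0 0 0 0 0 50;0 0 0 0 0 0 50;0 0 0 0 0 0 50;0 0 0 0 0 0 50'
python3 -m handwheel '0.5 0 0 0 0 0 50;0.5 0 0 0 0 0 50;0.5 0 0 0 0 0 50;0 0 0 0 0 0 50;0 0 0 0 0 0 50;0 0 0 0 0 0 50;0 0 0 0 0 0 50;0 0 0 0 0 0 50;0 0 0 0 0 0 50;0 0 0 0 0 0 50'
python3 -c "
from rel import *
rel()"
```

```text
time_s: 19.45
tool_pos: [0.5351, 0.2132, 0.0085]
orientation: [[0.003, 0.312, -0.95], [0.001, -0.95, -0.312], [-1.0, 0.0, -0.003]]
ft_force: [-1.3, -0.7, 6.7]
gripper_width: 0.0575
time_s: 20.45
tool_pos: [0.5351, 0.2132, 0.0081]
orientation: [[0.003, 0.312, -0.95], [0.001, -0.95, -0.312], [-1.0, 0.0, -0.003]]
ft_force: [-4.5, -2.5, 14.5]
gripper_width: 0.0576
ring -44.6 ((-0.8880557417869568, -1.1333177089691162), 30.15264129638672) z tcp 0.0081
sh1 1534 ((-1.0106372833251953, -0.9348031282424927), 15.977005004882812)
sh2 1366 ((-1.0536586046218872, -0.7732649445533752), 11.144186019897461)
upper 291 ((-0.8534850478172302, -1.7776936292648315), 5.879138946533203)
cone 432 ((-0.8859786987304688, -1.6035865545272827), 4.844719886779785)
tip 311 ((-0.7189805507659912, -1.2016353607177734), 3.401893138885498)
```

The force rises steeply (6.7 to 14.5 N over 0.4 mm) with the ring's top at 52 mm, so it's home. One firmer press, then unload, release and go up.

```bash
python3 -m handwheel '0.5 0 0 0 0 0 50;0.4 0 0 0 0 0 50;0 0 0 0 0 0 50;0 0 0 0 0 0 50;0 0 0 0 0 0 50;0 0 0 0 0 0 50;0 0 0 0 0 0 50;0 0 0 0 0 0 50;0 0 0 0 0 0 50;0 0 0 0 0 0 50'
python3 -m handwheel '-1.5 0 0 0 0 0 50;-1 0 0 0 0 0 50;0 0 0 0 0 0 72;0 0 0 0 0 0 72;0 0 0 0 0 0 72;0 0 0 0 0 0 72;-15 0 0 0 0 0 72;-35 0 0 0 0 0 72;-40 0 0 0 0 0 72;-20 0 0 0 0 0 75'
python3 -m handwheel '0 45 7.5 0 0 0 75;0 45 7.5 0 0 0 75;0 45 7.5 0 0 0 75;0 45 7.5 0 0 0 75;0 45 7.5 0 0 0 75;0 45 7.5 0 0 0 75;0 45 7.5 0 0 0 75;0 3 0 0 0 0 75;0 0 0 0 0 0 75;0 0 0 0 0 0 75' 25
python3 - <<'E'
from sp import *
s=telemetry.observe();print(s["joint_pos"].round(2))
p,d,m=grab("wrist");P=cloud(d,m);cv2.imwrite("pics/w6.png",p[:,:,::-1]);print("blue",ringfit(P,(.584,-.106),.018,.025),axes([.584,-.106,0]-s["tool_pos"],s))
p,d,m=grab("top");P=cloud(d,m);M=(d>0)&(np.hypot(P[...,0]-.535,P[...,1]-.213)<.024)&(np.hypot(P[...,0]-.535,P[...,1]-.213)>.018);print("large top z",np.percentile(P[M][:,2],[10,50,90]).round(4))
hsv=cv2.cvtColor(p,cv2.COLOR_RGB2HSV)
M=(d>0)&(np.hypot(P[...,0]-.535,P[...,1]-.213)<.045)&(hsv[...,0]<18)&(hsv[...,1]>170)&(P[...,2]>.045);print(cv2.minEnclosingCircle((P[M][:,:2]*1000).astype(np.float32)))
Q=P[M];A=np.c_[Q[:,:2]-Q[:,:2].mean(0),np.ones(len(Q))];c=np.linalg.lstsq(A,Q[:,2],rcond=None)[0];print("tilt deg",np.degrees(c[:2]).round(1),c[2])
E
```

```text
time_s: 21.5
tool_pos: [0.5352, 0.2132, 0.008]
orientation: [[0.003, 0.312, -0.95], [0.001, -0.95, -0.312], [-1.0, 0.0, -0.003]]
ft_force: [-8.8, -3.5, 19.6]
gripper_width: 0.0574
time_s: 22.5
tool_pos: [0.5355, 0.2135, 0.1225]
orientation: [[0.006, 0.312, -0.95], [0.002, -0.95, -0.312], [-1.0, 0.0, -0.006]]
ft_force: [0.5, 0.5, 0.5]
gripper_width: 0.0749
time_s: 23.5
tool_pos: [0.5833, -0.1047, 0.1177]
orientation: [[0.0, 0.312, -0.95], [0.0, -0.95, -0.312], [-1.0, -0.0, -0.001]]
ft_force: [-0.0, 0.4, -0.1]
gripper_width: 0.075
[-0.24  0.28  1.32  0.    1.54  1.01]
blue (array([ 584.3, -105.5]), 25.1, np.float64(18.1), 2379) [ 0.11771732  0.00147406 -0.00019867]
large top z [0.0491 0.0521 0.0542]
((534.499267578125, 213.4724578857422), 30.277969360351562)
tilt deg [1.4 0.8] 0.05155636762689511
```

Large spacer is home: top at 52 mm. On to blue, with the same two-way squeeze.

```bash
python3 -m handwheel '40 1.3 0 0 0 0 75;45 0 0 0 0 0 70;35 0 0 0 0 0 66;15 0 0 0 0 0 64;8 0 0 0 0 0 64;0.7 0 0 0 0 0 64;0 0 0 0 0 0 40;0 0 0 0 0 0 40;0 0 0 0 0 0 40;0 0 0 0 0 0 40' 25
python3 -m handwheel '0 0 0 0 0 0 40;0 0 0 0 0 0 64;0 0 0 0 0 0 64;0 0 0 -0.15 0 0 64;0 0 0 -0.15 0 0 64;0 0 0 -0.15 0 0 64;0 0 0 -0.15 0 0 64;0 0 0 -0.15 0 0 64;0 0 0 -0.15 0 0 64;0 0 0 -0.15 0 0 64'
python3 -m handwheel '0 0 0 -0.15 0 0 64;0 0 0 -0.15 0 0 64;0 0 0 -0.15 0 0 64;0 0 0 -0.07 0 0 64;0 0 0 0 0 0 64;0 0 0 0 0 0 40;0 0 0 0 0 0 40;0 0 0 0 0 0 40;0 0 0 0 0 0 40;0 0 0 0 0 0 40' 60
python3 -m handwheel '-20 0 0 0 0 0 40;-40 0 0 0 0 0 40;-50 0 0 0 0 0 40;-40 0 0 0 0 0 40;-10 0 0 0 0 0 40;0 0 0 0 0 0 40;0 0 0 0 0 0 40;0 0 0 0 0 0 40;0 0 0 0 0 0 40;0 0 0 0 0 0 40'
python3 -c "
from rel import *
rel((100,125),smin=120)
s=telemetry.observe();print(s['tool_pos'],axes([.535-.0,.2132,0]-s['tool_pos'],s)*1000,s['joint_pos'].round(2))"
```

```text
time_s: 24.6
tool_pos: [0.5852, -0.1071, -0.0242]
orientation: [[0.004, 0.312, -0.95], [-0.001, -0.95, -0.312], [-1.0, 0.002, -0.004]]
ft_force: [-0.1, 1.2, 7.5]
gripper_width: 0.0487
time_s: 25.6
tool_pos: [0.5834, -0.1069, -0.0268]
orientation: [[-0.001, 0.98, -0.197], [-0.0, -0.197, -0.98], [-1.0, -0.0, 0.0]]
ft_force: [0.0, -1.0, -0.3]
gripper_width: 0.0644
time_s: 26.6
tool_pos: [0.584, -0.107, -0.0261]
orientation: [[0.001, 0.951, 0.31], [-0.0, 0.31, -0.951], [-1.0, 0.001, 0.001]]
ft_force: [-0.9, -0.1, 4.4]
gripper_width: 0.0472
time_s: 27.6
tool_pos: [0.5832, -0.1067, 0.1321]
orientation: [[-0.002, 0.95, 0.311], [0.0, 0.311, -0.95], [-1.0, -0.002, -0.001]]
ft_force: [0.5, -0.1, -0.1]
gripper_width: 0.0476
ring -44.9 ((0.8666168451309204, -0.93489009141922), 25.096086502075195) z tcp 0.1321
[ 0.58336313 -0.10672373  0.13252477] [ 132.66481643   53.6289644  -319.0250478 ] [-0.24  0.27  1.29 -0.    1.57 -0.56]
```

```bash
python3 -m handwheel '0 7.7 -45 0 0 0 40;0 7.7 -45 0 0 0 40;0 7.7 -45 0 0 0 40;0 7.7 -45 0 0 0 40;0 7.7 -45 0 0 0 40;0 7.6 -45 0 0 0 40;0 7.5 -45 0 0 0 40;0 0 -4 0 0 0 40;0 0 0 0 0 0 40;0 0 0 0 0 0 40'
python3 -m handwheel '25 0 0 0 0 0 40;20 0 0 0 0 0 40;15 0 0 0 0 0 40;12 0 0 0 0 0 40;7 0 0 0 0 0 40;3 0 0 0 0 0 40;0 0 0 0 0 0 40;0 0 0 0 0 0 40;0 0 0 0 0 0 40;0 0 0 0 0 0 40'
python3 -c "
from rel import *
rel((100,125),smin=120,save='pics/w7.png')"
```

```text
time_s: 28.65
tool_pos: [0.5356, 0.2122, 0.1332]
orientation: [[-0.0, 0.951, 0.31], [-0.001, 0.31, -0.951], [-1.0, -0.0, 0.0]]
ft_force: [0.5, -0.4, 0.2]
gripper_width: 0.0473
time_s: 29.65
tool_pos: [0.5357, 0.2132, 0.0519]
orientation: [[0.001, 0.95, 0.311], [0.0, 0.311, -0.95], [-1.0, 0.001, 0.0]]
ft_force: [-0.4, 0.1, -1.0]
gripper_width: 0.0474
ring -44.9 ((0.6904370784759521, -0.9365518093109131), 24.997859954833984) z tcp 0.0519
sh1 175 ((-1.9307551383972168, -11.541104316711426), 12.563443183898926)
sh2 11 ((0.1841869354248047, 5.227087020874023), 8.793135643005371)
upper 67 ((-0.22466087341308594, -2.749253273010254), 5.7513041496276855)
cone 222 ((0.6054315567016602, -6.861342906951904), 10.154810905456543)
tip 157 ((-3.0242316722869873, -4.757648468017578), 6.701117038726807)
```

View pics/w7.png

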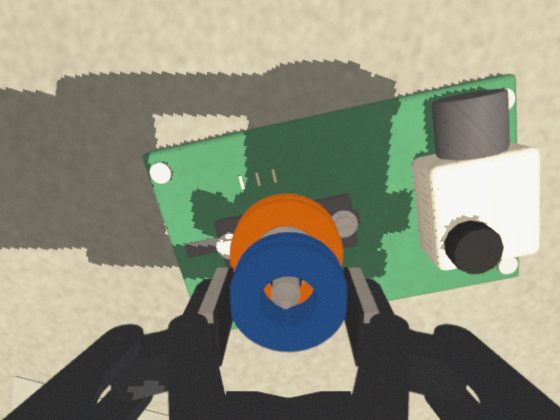

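Blue ring at (289,293), with the nose standing inside the bore at (287,290). I'll measure the offset within the bore.

```bash
cat > bore.py <<'E'
from h import *
def bore(u0,u1,v0,v1):
    s=telemetry.observe();t=s["tool_pos"];R=s["orientation"]
    p,d,m=grab("wrist");Q=(cloud(d,m)-t)@R*1000;hsv=cv2.cvtColor(p,cv2.COLOR_RGB2HSV)
    B=np.zeros(d.shape,bool);B[v0:v1,u0:u1]=1;B&=(hsv[...,1]<90)&(d>0)
    h=t[2]*1000-Q[...,0]
    for a,b in[(70,80),(80,91),(91.5,93.5),(93.5,95.5),(95.5,97),(97,99.5)]:
        M=B&(h>a)&(h<b);q=Q[M][:,1:]
        if len(q)>5: print(a,b,len(q),[np.round(k,1) for k in cv2.minEnclosingCircle(q.astype(np.float32))],"mean",q.mean(0).round(1),"y",np.percentile(q[:,0],[2,98]).round(1))
E
python3 -c "
from bore import *
bore(262,316,272,312)"
```

```text
70 80 41 [array([2.1, 3.6]), np.float64(10.0)] mean [2.3 3.7] y [-7.1 11.7]
80 91 234 [array([-0.8,  2.1]), np.float64(9.8)] mean [-0.5 -4.6] y [-8.6  5.5]
91.5 93.5 184 [array([-0.3, -1.7]), np.float64(6.0)] mean [-0.4 -3.7] y [-5.3  4.8]
93.5 95.5 127 [array([ 0.6, -6.4]), np.float64(10.2)] mean [-0.7 -4.1] y [-8.9  5.8]
95.5 97 86 [array([ 1. , -5.7]), np.float64(6.9)] mean [-0.2 -2.9] y [-3.5  2.7]
97 99.5 101 [array([ 0.1, -1.8]), np.float64(3.0)] mean [-0.2 -1.7] y [-2.6  2.2]
```

```bash
python3 -m handwheel '4 -0.8 -0.6 0 0 0 40;2 0 0 0 0 0 40;1 0 0 0 0 0 40;1 0 0 0 0 0 40;1 0 0 0 0 0 40;1 0 0 0 0 0 40;1 0 0 0 0 0 40;1 0 0 0 0 0 40;0 0 0 0 0 0 40;0 0 0 0 0 0 40'
```

```text
time_s: 30.75
tool_pos: [0.5345, 0.2134, 0.0394]
orientation: [[0.0, 0.95, 0.311], [-0.0, 0.311, -0.95], [-1.0, 0.0, 0.0]]
ft_force: [0.0, 0.4, -0.8]
gripper_width: 0.0475
```

Past the 69.5 shoulder with no load. Pressing on.

```bash
python3 -m handwheel '1 0 0 0 0 0 40;1 0 0 0 0 0 40;1 0 0 0 0 0 40;1 0 0 0 0 0 40;1 0 0 0 0 0 40;1 0 0 0 0 0 40;1 0 0 0 0 0 40;1 0 0 0 0 0 40;1 0 0 0 0 0 40;0 0 0 0 0 0 40'
python3 -m handwheel '1 0 0 0 0 0 40;1 0 0 0 0 0 40;1 0 0 0 0 0 40;1 0 0 0 0 0 40;0.5 0 0 0 0 0 40;0.5 0 0 0 0 0 40;0 0 0 0 0 0 40;0 0 0 0 0 0 40;0 0 0 0 0 0 40;0 0 0 0 0 0 40'
```

```text
time_s: 31.75
tool_pos: [0.5351, 0.2137, 0.0316]
orientation: [[0.002, 0.95, 0.311], [0.001, 0.311, -0.95], [-1.0, 0.002, -0.0]]
ft_force: [-1.7, 1.1, 5.3]
gripper_width: 0.0475
time_s: 32.75
tool_pos: [0.5351, 0.2136, 0.0266]
orientation: [[0.002, 0.95, 0.311], [0.001, 0.311, -0.95], [-1.0, 0.002, 0.0]]
ft_force: [-1.5, -0.2, 5.5]
gripper_width: 0.0473
```

```bash
python3 -m handwheel '0.5 0 0 0 0 0 40;0.5 0 0 0 0 0 40;0.5 0 0 0 0 0 40;0.5 0 0 0 0 0 40;0.5 0 0 0 0 0 40;0 0 0 0 0 0 40;0 0 0 0 0 0 40;0 0 0 0 0 0 40;0 0 0 0 0 0 40;0 0 0 0 0 0 40'
```

```text
time_s: 33.75
tool_pos: [0.5353, 0.2137, 0.0254]
orientation: [[0.002, 0.95, 0.311], [0.001, 0.311, -0.95], [-1.0, 0.002, -0.0]]
ft_force: [-5.3, -1.5, 13.4]
gripper_width: 0.0471
```

Home again: stiff contact at 25.4, where 25.3 was expected. Firm press, release, then to the white spacer.

```bash
python3 -m handwheel '0.5 0 0 0 0 0 40;0.4 0 0 0 0 0 40;0 0 0 0 0 0 40;0 0 0 0 0 0 40;-1.4 0 0 0 0 0 40;-1 0 0 0 0 0 40;0 0 0 0 0 0 62;0 0 0 0 0 0 62;0 0 0 0 0 0 62;0 0 0 0 0 0 62'
python3 -m handwheel '-15 0 0 0 0 0 62;-40 0 0 0 0 0 62;-45 0 0 0 0 0 62;0 -7.6 40 0 0 0 60;0 -7.6 40 0 0 0 60;0 -7.6 40 0 0 0 60;0 -7.6 40 0 0 0 60;0 -7.6 40 0 0 0 60;0 -7.6 40 0 0 0 60;0 -7.6 40 0 0 0 60' 25
python3 -m handwheel '0 -7.6 41 0 0 0 60;0 -7.6 41 0 0 0 60;0 -7.6 41 0 0 0 60;0 -7.6 41 0 0 0 60;0 -7.5 40 0 0 0 60;0 0 0 0 0 0 60;0 0 0 0 0 0 60;0 0 0 0 0 0 60;0 0 0 0 0 0 60;0 0 0 0 0 0 60'
python3 - <<'E'
from sp import *
s=telemetry.observe();t=s["tool_pos"];print(s["joint_pos"].round(2))
p,d,m=grab("wrist");P=cloud(d,m);r=ringfit(P,(.6,-.274),.018,.02);print("white",r,axes(np.r_[r[0],0]-t*1000,s).round(1),"tcp z",t[2])
p,d,m=grab("top");P=cloud(d,m);hsv=cv2.cvtColor(p,cv2.COLOR_RGB2HSV)
M=(d>0)&(np.hypot(P[...,0]-.535,P[...,1]-.213)<.04)&(abs(hsv[...,0].astype(int)-110)<14)&(hsv[...,1]>120)
Q=P[M];Q=Q[Q[:,2]>.06];print(len(Q),np.percentile(Q[:,2],[10,50,90]).round(4),cv2.minEnclosingCircle((Q[:,:2]*1000).astype(np.float32)))
E
```

```text
time_s: 34.75
tool_pos: [0.5344, 0.2132, 0.024]
orientation: [[-0.0, 0.951, 0.311], [-0.0, 0.311, -0.951], [-1.0, -0.001, 0.0]]
ft_force: [0.4, 1.1, -0.2]
gripper_width: 0.062
time_s: 35.75
tool_pos: [0.5712, -0.071, 0.1259]
orientation: [[0.001, 0.95, 0.311], [-0.0, 0.311, -0.95], [-1.0, 0.001, 0.001]]
ft_force: [0.1, -0.1, 0.6]
gripper_width: 0.0598
time_s: 36.75
tool_pos: [0.5986, -0.2739, 0.1249]
orientation: [[0.0, 0.95, 0.312], [-0.0, 0.312, -0.95], [-1.0, 0.0, 0.0]]
ft_force: [1.0, 0.5, 0.3]
gripper_width: 0.0596
[-0.49  0.46  1.07 -0.    1.61 -0.8 ]
white (array([ 600.3, -273.3]), 20.1, np.float64(18.1), 1643) [ 1.249e+02  1.800e+00 -1.000e-01] tcp z 0.12493844350443359
177 [0.0664 0.0688 0.0711] ((535.8998413085938, 212.7186279296875), 24.739627838134766)
```

```bash
python3 -m handwheel '45 1.1 0.7 0 0 0 58;45 0 0 0 0 0 56;35 0 0 0 0 0 55;15 0 0 0 0 0 54;8 0 0 0 0 0 54;2 0 0 0 0 0 54;0 0 0 0 0 0 30;0 0 0 0 0 0 30;0 0 0 0 0 0 30;0 0 0 0 0 0 30' 25
python3 -m handwheel '0 0 0 0 0 0 30;0 0 0 0 0 0 54;0 0 0 0 0 0 54;0 0 0 0.15 0 0 54;0 0 0 0.15 0 0 54;0 0 0 0.15 0 0 54;0 0 0 0.15 0 0 54;0 0 0 0.15 0 0 54;0 0 0 0.15 0 0 54;0 0 0 0.15 0 0 54'
python3 -m handwheel '0 0 0 0.15 0 0 54;0 0 0 0.15 0 0 54;0 0 0 0.15 0 0 54;0 0 0 0.07 0 0 54;0 0 0 0 0 0 54;0 0 0 0 0 0 30;0 0 0 0 0 0 30;0 0 0 0 0 0 30;0 0 0 0 0 0 30;0 0 0 0 0 0 30' 60
python3 -m handwheel '-20 0 0 0 0 0 30;-40 0 0 0 0 0 30;-50 0 0 0 0 0 30;-40 0 0 0 0 0 30;-10 0 0 0 0 0 30;0 0 0 0 0 0 30;0 0 0 0 0 0 30;0 0 0 0 0 0 30;0 0 0 0 0 0 30;0 0 0 0 0 0 30'
python3 - <<'E'
from h import *
s=telemetry.observe();t=s["tool_pos"];R=s["orientation"];print(s["joint_pos"].round(2),axes([.5351,.2133,0]-t,s)*1000)
p,d,m=grab("wrist");cv2.imwrite("pics/w8.png",p[:,:,::-1]);Q=(cloud(d,m)-t)@R*1000;hsv=cv2.cvtColor(p,cv2.COLOR_RGB2HSV)
M=(d>0)&(hsv[...,2]>60)&(np.hypot(Q[...,1],Q[...,2])<26)&(abs(Q[...,0]+44.5)<3);q=Q[M];print(len(q),np.median(q[:,0]),cv2.minEnclosingCircle(q[:,1:].astype(np.float32)))
E
```

```text
time_s: 37.85
tool_pos: [0.6009, -0.276, -0.0233]
orientation: [[0.003, 0.95, 0.311], [-0.002, 0.311, -0.95], [-1.0, 0.003, 0.003]]
ft_force: [0.2, -0.8, 5.4]
gripper_width: 0.0386
time_s: 38.85
tool_pos: [0.5993, -0.2752, -0.026]
orientation: [[-0.001, 0.738, -0.674], [0.0, -0.674, -0.738], [-1.0, -0.001, 0.0]]
ft_force: [-0.3, 0.5, -0.4]
gripper_width: 0.054
time_s: 39.85
tool_pos: [0.5998, -0.2754, -0.0253]
orientation: [[0.0, 0.312, -0.95], [-0.0, -0.95, -0.312], [-1.0, 0.0, -0.0]]
ft_force: [-0.3, 0.1, 2.9]
gripper_width: 0.0374
time_s: 40.85
tool_pos: [0.5992, -0.2751, 0.1331]
orientation: [[-0.002, 0.312, -0.95], [0.001, -0.95, -0.312], [-1.0, -0.001, 0.001]]
ft_force: [-1.0, 0.0, -0.4]
gripper_width: 0.037
[-0.49  0.46  1.06 -0.    1.62  0.77] [ 133.62226411 -483.86295614  -91.44620938]
5898 -43.4672037262312 ((-0.0026780113112181425, -3.683759927749634), 24.516191482543945)
```

View pics/w8.png

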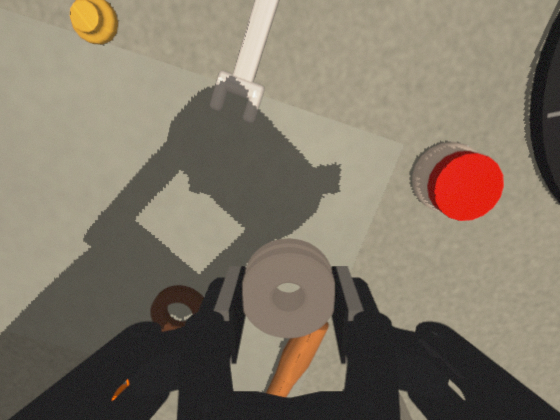

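White is held, seen at (289,290). Carrying it to the spindle axis found with the first two.

```bash
python3 -m handwheel '0 -40 -7.6 0 0 0 30;0 -40 -7.6 0 0 0 30;0 -40 -7.6 0 0 0 30;0 -40 -7.6 0 0 0 30;0 -40 -7.6 0 0 0 30;0 -40 -7.6 0 0 0 30;0 -40 -7.6 0 0 0 30;0 -40 -7.6 0 0 0 30;0 -41 -7.6 0 0 0 30;0 -41 -7.6 0 0 0 30'
python3 -m handwheel '0 -41 -7.7 0 0 0 30;0 -41 -7.7 0 0 0 30;0 0 0 0 0 0 30;0 0 0 0 0 0 30;20 0 0 0 0 0 30;20 0 0 0 0 0 30;10 0 0 0 0 0 30;4 0 0 0 0 0 30;0 0 0 0 0 0 30;0 0 0 0 0 0 30'
python3 - <<'E'
from h import *
s=telemetry.observe();t=s["tool_pos"];R=s["orientation"];print(axes([.5351,.2133,0]-t,s)*1000)
p,d,m=grab("wrist");cv2.imwrite("pics/w9.png",p[180:380,160:420,::-1].repeat(3,0).repeat(3,1));Q=(cloud(d,m)-t)@R*1000;hsv=cv2.cvtColor(p,cv2.COLOR_RGB2HSV)
M=(d>0)&(hsv[...,2]>60)&(np.hypot(Q[...,1],Q[...,2])<22)&(abs(Q[...,0]+44)<1.5);q=Q[M]
print(len(q),cv2.minEnclosingCircle(q[:,1:].astype(np.float32)),q.mean(0),np.percentile(q,[1,99],axis=0).round(1))
E
```

```text
time_s: 41.9
tool_pos: [0.5461, 0.132, 0.1344]
orientation: [[0.0, 0.311, -0.95], [-0.0, -0.95, -0.311], [-1.0, 0.0, -0.0]]
ft_force: [-0.6, -0.0, -0.7]
gripper_width: 0.0376
time_s: 42.9
tool_pos: [0.5363, 0.2129, 0.0814]
orientation: [[0.002, 0.311, -0.95], [0.0, -0.95, -0.311], [-1.0, 0.0, -0.002]]
ft_force: [0.3, -0.1, -0.5]
gripper_width: 0.0374
[81.43801199 -0.77125207  1.15459954]
5329 ((-0.9336210489273071, -0.5850960612297058), 21.43723487854004) [-43.55820164  -1.05357359  -2.8924849 ] [[-44.8 -19.3 -20.7]
 [-42.6  17.   16. ]]
```

View pics/w9.png

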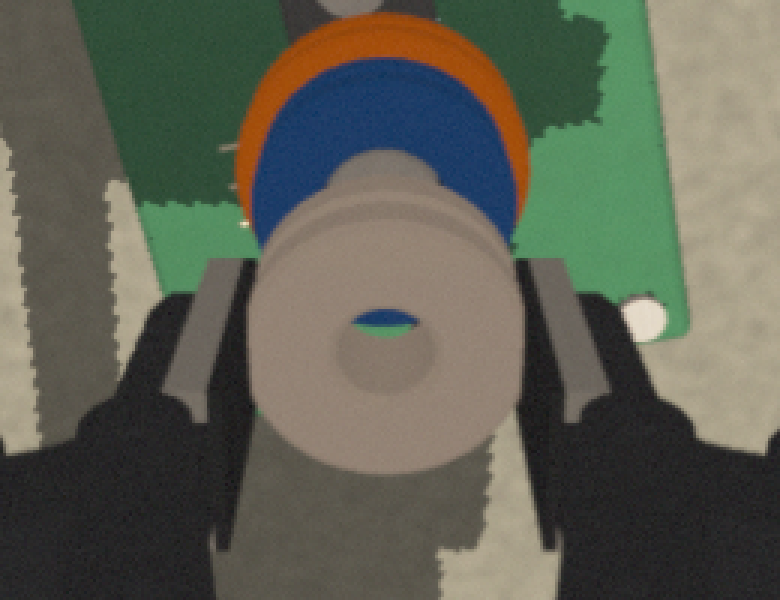

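The white ring is laterally in line with the stack, and the medium and large sit concentric below it. A small shift, then down past the nose.

```bash
python3 -m handwheel '0 -0.6 1.2 0 0 0 30;0 0 0 0 0 0 30;3 0 0 0 0 0 30;3 0 0 0 0 0 30;3 0 0 0 0 0 30;2 0 0 0 0 0 30;2 0 0 0 0 0 30;2 0 0 0 0 0 30;0 0 0 0 0 0 30;0 0 0 0 0 0 30'
```

```text
time_s: 43.95
tool_pos: [0.5343, 0.2133, 0.0654]
orientation: [[-0.0, 0.311, -0.95], [-0.0, -0.95, -0.311], [-1.0, 0.0, 0.0]]
ft_force: [0.1, -0.6, -1.2]
gripper_width: 0.0375
```

```bash
python3 -m handwheel '1 0 0 0 0 0 30;1 0 0 0 0 0 30;1 0 0 0 0 0 30;1 0 0 0 0 0 30;1 0 0 0 0 0 30;1 0 0 0 0 0 30;0 0 0 0 0 0 30;0 0 0 0 0 0 30;0 0 0 0 0 0 30;0 0 0 0 0 0 30'
```

```text
time_s: 44.95
tool_pos: [0.5342, 0.2132, 0.0592]
orientation: [[-0.0, 0.311, -0.95], [-0.0, -0.95, -0.311], [-1.0, 0.0, 0.0]]
ft_force: [-1.7, -1.8, -1.0]
gripper_width: 0.0372
```

```bash
python3 -m handwheel '1 0 0 0 0 0 30;1 0 0 0 0 0 30;1 0 0 0 0 0 30;1 0 0 0 0 0 30;1 0 0 0 0 0 30;1 0 0 0 0 0 30;1 0 0 0 0 0 30;1 0 0 0 0 0 30;1 0 0 0 0 0 30;0 0 0 0 0 0 30'
python3 -m handwheel '1 0 0 0 0 0 30;1 0 0 0 0 0 30;1 0 0 0 0 0 30;1 0 0 0 0 0 30;1 0 0 0 0 0 30;0.5 0 0 0 0 0 30;0 0 0 0 0 0 30;0 0 0 0 0 0 30;0 0 0 0 0 0 30;0 0 0 0 0 0 30'
```

```text
time_s: 45.95
tool_pos: [0.5345, 0.2131, 0.0522]
orientation: [[0.001, 0.311, -0.95], [-0.0, -0.95, -0.311], [-1.0, 0.0, -0.001]]
ft_force: [-7.7, -4.6, 12.7]
gripper_width: 0.0375
time_s: 46.95
tool_pos: [0.5343, 0.2132, 0.0456]
orientation: [[-0.0, 0.312, -0.95], [-0.0, -0.95, -0.312], [-1.0, 0.0, 0.0]]
ft_force: [-6.6, -3.4, 8.1]
gripper_width: 0.0374
```

The O-ring was passed at about 13 N. I'll ease the side load a little and continue to home.

```bash
python3 -m handwheel '0 0.1 0.6 0 0 0 30;0 0 0 0 0 0 30;0.5 0 0 0 0 0 30;0.5 0 0 0 0 0 30;0.5 0 0 0 0 0 30;0.5 0 0 0 0 0 30;0 0 0 0 0 0 30;0 0 0 0 0 0 30;0 0 0 0 0 0 30;0 0 0 0 0 0 30'
```

```text
time_s: 47.95
tool_pos: [0.5342, 0.2132, 0.0441]
orientation: [[0.001, 0.312, -0.95], [0.0, -0.95, -0.312], [-1.0, -0.0, -0.001]]
ft_force: [-5.2, -3.5, 9.3]
gripper_width: 0.0374
```

```bash
python3 -m handwheel '0.5 0 0 0 0 0 30;0.5 0 0 0 0 0 30;0.4 0 0 0 0 0 30;0 0 0 0 0 0 30;0 0 0 0 0 0 30;0 0 0 0 0 0 30;0 0 0 0 0 0 30;0 0 0 0 0 0 30;0 0 0 0 0 0 30;0 0 0 0 0 0 30'
```

```text
time_s: 48.95
tool_pos: [0.5344, 0.2133, 0.044]
orientation: [[0.002, 0.312, -0.95], [0.001, -0.95, -0.312], [-1.0, 0.0, -0.002]]
ft_force: [-8.1, -3.7, 16.5]
gripper_width: 0.0374
```

Home: 7 N more for 0.1 mm. A last firm press, then unload, release and rise.

```bash
python3 -m handwheel '0.4 0 0.4 0 0 0 30;0 0 0 0 0 0 30;0 0 0 0 0 0 30;0 0 0 0 0 0 30;0 0 0 0 0 0 30;0 0 0 0 0 0 30;0 0 0 0 0 0 30;0 0 0 0 0 0 30;0 0 0 0 0 0 30;0 0 0 0 0 0 30'
python3 -m handwheel '-1.5 0 0 0 0 0 30;-1 0 0 0 0 0 30;0 0 0 0 0 0 54;0 0 0 0 0 0 54;0 0 0 0 0 0 54;0 0 0 0 0 0 54;-15 0 0 0 0 0 54;-30 0 0 0 0 0 54;-30 0 0 0 0 0 54;-20 0 0 0 0 0 54'
python3 -m handwheel '0 0 40 0 0 0 54;0 0 40 0 0 0 54;0 0 20 0 0 0 54;0 0 0 0 0 0 54;0 0 0 0 0 0 54;0 0 0 0 0 0 54;0 0 0 0 0 0 54;0 0 0 0 0 0 54;0 0 0 0 0 0 54;0 0 0 0 0 0 54'
python3 - <<'E'
from h import *
p,d,m=grab("wrist");P=cloud(d,m);hsv=cv2.cvtColor(p,cv2.COLOR_RGB2HSV);c=np.array([.535,.2135]);r=np.hypot(P[...,0]-c[0],P[...,1]-c[1])
for n,a,b,h in[("white",.0085,.0185,.088),("blue",.0210,.0245,.070),("orange",.026,.0295,.052)]:
    M=(d>.1)&(r>a)&(r<b)&(abs(P[...,2]-h)<.006);Q=P[M];X=np.c_[Q[:,:2]-c,np.ones(len(Q))]
    k=np.linalg.lstsq(X,Q[:,2],rcond=None)[0];print(n,len(Q),"z",(k[2]*1000).round(1),np.percentile(Q[:,2],[5,50,95]).round(4),"tilt",np.degrees(k[:2]).round(2))
cv2.imwrite("pics/w10.png",p[:,:,::-1])
q,d,m=grab("side");P=cloud(d,m);M=(np.hypot(P[...,0]-.535,P[...,1]-.213)<.05)&(d>0);ij=np.argwhere(M);a,b=ij.min(0),ij.max(0)
A=cv2.resize(q[a[0]-15:b[0]+15,a[1]-15:b[1]+15,::-1],(400,400),interpolation=cv2.INTER_CUBIC)
t,_,_=grab("top");B=cv2.resize(t[130:330,140:400,::-1],(400,308));B=cv2.copyMakeBorder(B,0,92,0,0,0)
cv2.imwrite("pics/fin.png",np.hstack([A,B]))
E
```

```text
time_s: 49.95
tool_pos: [0.5344, 0.2133, 0.044]
orientation: [[0.003, 0.312, -0.95], [0.001, -0.95, -0.312], [-1.0, -0.0, -0.003]]
ft_force: [-8.3, -3.9, 16.0]
gripper_width: 0.0376
time_s: 50.95
tool_pos: [0.5343, 0.2132, 0.1425]
orientation: [[0.004, 0.312, -0.95], [0.001, -0.95, -0.312], [-1.0, 0.0, -0.004]]
ft_force: [0.2, 0.4, 0.0]
gripper_width: 0.054
time_s: 51.95
tool_pos: [0.4385, 0.1817, 0.1384]
orientation: [[-0.0, 0.312, -0.95], [-0.0, -0.95, -0.312], [-1.0, 0.0, 0.0]]
ft_force: [-0.1, -1.0, 0.6]
gripper_width: 0.0541
white 2744 z 88.3 [0.0872 0.0883 0.0894] tilt [-0.37  0.29]
blue 921 z 70.1 [0.0688 0.0701 0.0713] tilt [0.27 0.39]
orange 925 z 52.1 [0.0508 0.052  0.0533] tilt [0.1 0.4]
```

View pics/fin.png

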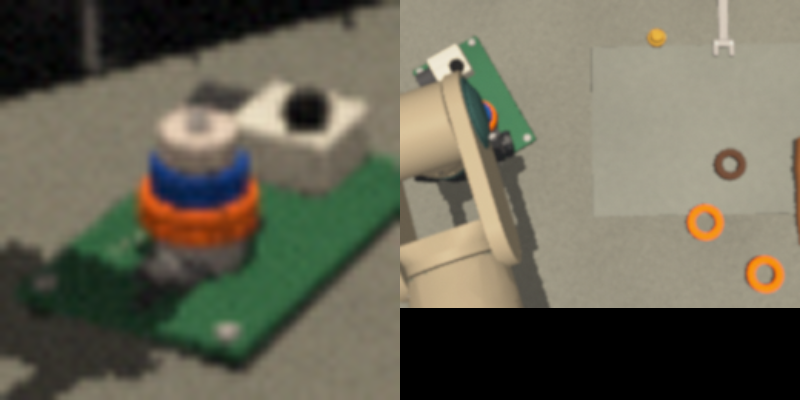

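The picture shows orange, blue and white stacked level on the spindle. The brown ring, the other orange rings, the nut and the wrench are where they were. Tops measure 52.1, 70.1 and 88.3 mm (nominal 52, 70, 88), with tilts under 0.5°. Handing in.

```bash
python3 -c "
from bench import sign_off;print(sign_off())"
```

```text
the job is handed in; nothing more can be done
None
```

The three spacers are on the spindle in order: large orange (the left-most of the three look-alikes), medium blue, small white. Each was pressed past its rubber ring until it stopped, then released. I handed in at about 52 s of the 72 s allowed.

**Last checks**

| Spacer | Top height (mm) | Should be (mm) |
|---|---|---|
| Orange | 52.1 | 52 |
| Blue | 70.1 | 70 |
| White | 88.3 | 88 |

- **Level:** tilts are under about 0.5° on every spacer.
- **Push:** readings peaked at about 20 N for orange, 16 N for white and 13 N for blue. Blue then got one slightly firmer press that I didn't read, so the true peak is unknown. The readings are also only taken at the end of each call.
- **Surroundings:** the gripper was clear of the stack. The brown spacer, the other orange rings, the nut and the visible part of the wrench looked undisturbed. The tub, mister, cup and dibber were not in the final view, or only partly, but the arm never worked close to them.

**What disagreed**
- **Fingertip position:** the fingertips stood about 31 mm behind the reported TCP, not 11 mm ahead of it as described. My first grasp closed on air above the orange ring. The wrist and side cameras both confirmed the offset, and I used the measured value from then on.
- **White spacer:** it carried a sideways load of up to about 9 N while being pressed. Shifting it slightly made little difference, but it still went fully home and level.
- **Top camera on blue:** it read blue's top about 1 mm low (68.8 mm), while the closer wrist view gave 70.1 mm.

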